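# Burnish the new trim strip on the prize wheel and run the wheel round

## Task

The metal trim strip on the prize wheel has just been glued: take the sprung hand burnisher from its tray, rub the strip down in one steady stroke without lifting from its hub end to its rim end, keeping the foot on the middle of the strip and its spring about half pressed all the way, then set the burnisher down upright in its tray again without dropping it. Then, with the burnisher put away, turn the wheel by its knob anticlockwise (seen from above) through at least one full turn and on until the strip first comes to the pointer again, without letting it spin away, and leave it stopped there. Leave everything else on the counter where it is.

Things in the scene. Friction and masses are not known exactly. Their poses are not given: they have to be found in the camera images.
- stand: black base of the prize wheel, fixed to the counter; origin on the counter under the wheel's axis. The base's -x axis points from the wheel's axis to the pointer (on the robot's side). The base has a post of 30 x 16 mm, 46 mm high, outside the rim under the pointer.
- wheel (a joint): turn of the wheel in rad about its upright axis, growing anticlockwise seen from above, no stop within three turns; 0 = the strip's middle line lies at the pointer; 2 pi = the same after a whole turn. It starts between -1.1 and -0.15 and so must end at 2 pi. It has light friction (about 0.15 N m) and stays where it is left.
- hub (a point): point on the wheel's axis at its upper face. The wheel is a plywood disc 340 mm across and 18 mm thick lying flat on its base, upper face 48 mm above the counter, with an aluminium hub cap (50 mm across, 4 high), thin dark radial lines and 12 small steel studs (6 mm high) near the rim.
- strip_inner (a point): hub end of the trim strip, middle of its width, on its upper face (50 mm above the counter, 50 mm from the wheel's axis). The strip is a flat bare aluminium bar 110 mm long, 36 mm wide and 2 mm thick that lies radially on the wheel; its -x axis runs along the strip to the rim.
- strip_outer (a point): rim end of the strip, middle of its width, on its upper face, 160 mm from the wheel's axis
- knob: black upright round knob standing on the wheel, half a turn from the strip, 95 mm from the axis, 24 mm across and 42 mm high; it turns freely on its own pin, so it can be held without turning the hand. Origin at its foot, 49 mm above the counter.
- knob_top (a point): centre of the knob's top, 91 mm above the counter
- pointer (a point): top of the small aluminium diamond-shaped pointer on the base's post just outside the wheel's rim, 188 mm from the axis, 52 mm above the counter
- burnisher: sprung hand burnisher, upright, 102 mm tall, about 0.16 kg: wooden grip block (42 mm along its x, 28 mm along its y, from 46 to 102 mm above the origin) over an aluminium collar 30 across and a white nylon foot. Origin on its axis at the underside of the foot when the spring is not pressed; z up. Starts standing in the tray, its yaw free.
- foot (a point): centre of the underside of the burnisher's round nylon foot (40 mm across, 12 mm thick); moves with the foot as the spring gives
- burnisher_foot (a joint): how far the foot is pressed up into the burnisher, 0 to 0.012 m (stop). Pushing it takes 3 N to begin and 0.5 N more for each mm: 6 N at 6 mm, 9 N at the stop.
- tray: shallow grey tray fixed to the counter, 140 mm along x, 110 mm along y, 18 mm high, walls and floor 5 mm; origin at the centre of its underside. The burnisher stands 30 mm from its centre towards -x, a spare nylon disc lies 40 mm towards +x. It stands left or right of the wheel; a slatted wooden basket of the same plan (50 mm high) stands on the other side.
- tape_roll: bystander, leave alone: a roll of clear tape, 64 across, 24 high, with a hole (sizes in mm); origin at the centre of its underside
- stapler: bystander, leave alone: a black desk stapler, 110 x 32 x 37 high (sizes in mm); origin at the centre of its underside
- candy_jar: bystander, leave alone: a glass jar, 80 across, 120 high (sizes in mm); origin at the centre of its underside
- cup: bystander, leave alone: a paper cup, 76 across, 90 high (sizes in mm); origin at the centre of its underside
- favour_box: bystander, leave alone: a small cardboard box, 50 x 50 x 40, in the basket (sizes in mm); origin at the centre of its underside
- party_tin: bystander, leave alone: a steel tin, 44 across, 50 high, in the basket (sizes in mm); origin at the centre of its underside
- spare_foot: bystander, leave alone: a spare white nylon disc, 40 across, 12 high, in the tray beside the burnisher (sizes in mm); origin at the centre of its underside
There are look-alikes about, which are no part of the job. What is meant by the tray is not purple, and is the larger of those in its own colour.

How it is judged:
By the outcome, as a careful person would: the job done as asked, in the order asked, and still so for the second after the job is handed in, with the robot touching nothing.
It also fails if it takes over 72 s, if anything falls off the work surface, if the arm or the gripper's body presses on something with over 40 N, if the wrist force passes 120 N, or if a joint passes its speed limit or range.

## Robot

A 7-joint arm with a two-finger parallel gripper is mounted at the origin on the work surface. World frame = base frame: x ahead of the robot, y to its left, z up, the work surface at z = 0. Lengths are in m, angles in rad, forces in N, time in s.
With the tool pointing down it reaches from about 0.35 to 0.9 m from the base axis. Payload 8.1 kg.
Tool frame: the origin (TCP) lies midway between the tips of the shut fingers; the grasp point (between the pads) lies 19 mm behind it; z points along the fingers, y is the line along which they close (so a half turn about z gives the same grasp; the last joint's range is limited). The gripper opens to 92 mm and grips with 3 to 60 N. Pads are 19 mm wide; open, the fingers measure 130 mm over their backs; the gripper's body (75 mm by 190 mm) begins 47 mm behind the grasp point.
Start: joints at [-1.439, 0.434, 0.025, 1.573, -0.012, 1.134, -0.075], TCP at [0.145, 0.608, 0.199] pointing down, gripper open.
Joint ranges: [-2.62, 2.62], [-0.44, 2.09], [-1.27, 1.32], [0.08, 2.57], [-1.32, 4.46], [0.12, 2], [-2.74, 2.74]. Speed limits (rad/s): [2.22, 2.22, 3.01, 3.01, 3.14, 3.14, 3.14].

## Interface

Orientations are given as a rotation vector (axis times angle).
In Python, from cell import observe, cams, job gives the robot as it stands. The module is installed in compiled form; this text tells all that it offers.
- The arm moves only by the tool step_arm, never from a script. Its argument "steps" is a list of rows, each a list of 6 numbers: the shift along the world's x, y, z in mm, then the turn, a rotation vector about the world's x, y, z in rad. In form: [[dx, dy, dz, rx, ry, rz], ...]. A call has 1 to 20 rows; each row shifts and turns the commanded pose from where the row before left it; what a row does not reach is not made up. A row lasts 1/12 s, in which the tool goes at most 41.7 mm and 7.16 degrees, less where a joint would pass 70% of its speed; a pose out of reach is approached as far as the arm can. A call with a gripper value outside its range is refused whole. "gripper" is the opening, from 0 (shut) to 1 (fully open), set as the call begins (left out, the last holds). The fingers move at their own pace and stop on an object; "force" is the grip in N (left out, the last holds). Time passes only in rows, so rows that do not move let the fingers close. It gives the time, the measured TCP pose, the force, the opening and the grip force at its end, in the units of the state.
- observe(): the state, without advancing time (a new reading comes with each control period).
- cams.get_image(name): name is "scene" or "top"; returns the picture (480x640x3 uint8, red, green, blue); there is no depth.
- cams.get_calibration(name): a dict with "fov_y" (degrees; the focal length in pixels is half the picture's height over the tangent of half this angle, whatever the lens; pixels are square), "cx", "cy" (the principal point, pixels), "world_to_cam" (4x4, takes a point from world to camera coordinates). Camera axes: x right, y up, looking along -z (the intrinsics and any distortion apply to the point x, -y, -z); pixel columns grow to the right and rows downward; lengths in m; the calibration is good to about 2 mm. A picture is of the moment at which its call begins. get_calibration takes no time and is no camera call.
- job.sign_off(): hands the job in; it is judged then, once.
The state is a dict: "clock": time; "joints": joint angles; "dq": joint speeds; "joint_efforts": joint torques, N m; "position": TCP position; "ee_rot": TCP orientation; "force": force on the tool from outside, world axes, zero at the start; "ft_torque": the same for the moment, N m; "width": opening from 0.0 (shut) to 1.0 (fully open); "gripper_force": force on a finger pad.
Only numpy, scipy, OpenCV 4.12 (cv2) and the standard library are available. Lean on these libraries where they do the work, as an engineer would, in place of code of your own. Each camera call takes 0.05 s, during which the arm holds its last target. There are 200 camera calls.

## Working session

There is one attempt and no reset: what is moved stays moved. The work goes in short steps, Python scripts to look and compute and a tool call to move; the robot and the scene stay as the last step left them, time stands still between calls to the robot, and variables do not carry over. Pictures are saved under pics/ and viewed, at most 10 in all, crops included, and the job is handed in when it is done.

Besides the shell and the picture viewer there is one more tool, called after "Emit:" by a JSON object that holds its "fn" and its "kwargs", one argument or row to a line. step_arm: Moves the arm, as the interface text tells. Its arguments: {"type":"object","properties":{"steps":{"type":"array","items":{"type":"array","items":{"type":"number"}}},"gripper":{"type":"number"},"force":{"type":"number"}},"required":["steps"]}

```bash
mkdir -p pics; python3 - <<'E'
from cell import observe, cams, job
import cv2, numpy as np
s=observe(); print({k:np.round(v,3) for k,v in s.items()})
for n in("scene","top"):
    im=cams.get_image(n); cv2.imwrite(f"pics/{n}0.png",im[:,:,::-1])
    c=cams.get_calibration(n); print(n,{k:(np.round(v,4).tolist() if k!='x' else v) for k,v in c.items() if not isinstance(v,str)})
E
```

```text
{'clock': np.float64(0.0), 'joints': array([-1.439,  0.435,  0.025,  1.574, -0.012,  1.134, -0.075]), 'dq': array([-0.   , -0.002,  0.001, -0.002,  0.   ,  0.   ,  0.001]), 'joint_efforts': array([ 1.0000e-03, -6.6785e+01,  9.8500e-01, -3.1445e+01, -6.0000e-02,
        4.3000e-02,  0.0000e+00]), 'position': array([0.145, 0.607, 0.198]), 'ee_rot': array([-3.68e-01, -3.12e+00,  3.00e-03]), 'force': array([-0.022,  1.176,  0.142]), 'ft_torque': array([ 0.023, -0.02 , -0.025]), 'gripper_force': np.float64(0.0), 'width': np.float64(1.003)}
scene {'fov_y': 51.2729, 'cx': 311.3924, 'cy': 235.2017, 'world_to_cam': [[-0.5705, 0.8209, 0.0234, 0.2496], [-0.4993, -0.3694, 0.7838, 0.2191], [0.6521, 0.4354, 0.6206, -1.5354], [0.0, 0.0, 0.0, 1.0]]}
top {'fov_y': 57.5335, 'cx': 319.2355, 'cy': 231.4479, 'world_to_cam': [[-0.0191, -0.9997, -0.0138, 0.0818], [0.9862, -0.0211, 0.1643, -0.5376], [-0.1645, -0.0104, 0.9863, -0.9595], [0.0, 0.0, 0.0, 1.0]]}
```

View pics/scene0.png

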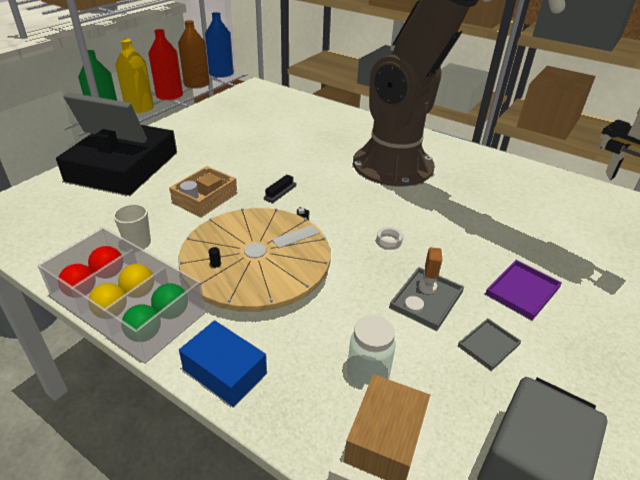

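View pics/top0.png

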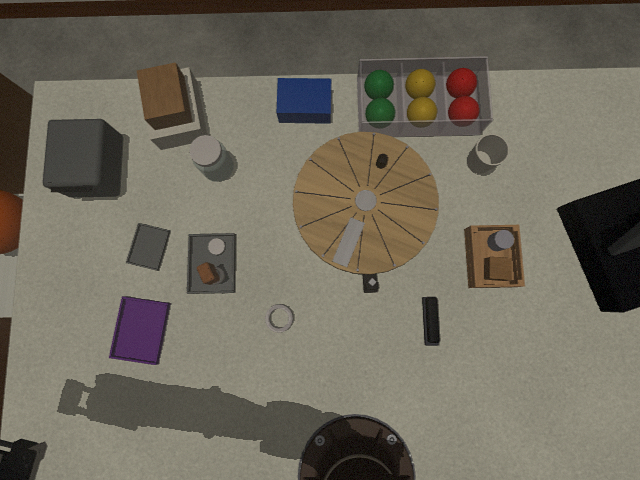

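```bash
cat > h.py <<'E'
import numpy as np, cv2
from cell import observe, cams, job
def K(n):
    c=cams.get_calibration(n); f=240/np.tan(np.radians(c["fov_y"])/2)
    return f,c["cx"],c["cy"],np.array(c["world_to_cam"]),c
def ray(n,u,v,z):
    f,cx,cy,T,c=K(n); d=np.array([(u-cx)/f,-(v-cy)/f,-1.])
    R,t=T[:3,:3],T[:3,3]; o=-R.T@t; w=R.T@d
    return o+w*(z-o[2])/w[2]
def proj(n,p):
    f,cx,cy,T,c=K(n); q=T[:3,:3]@np.asarray(p)+T[:3,3]
    return np.array([cx+f*q[0]/-q[2], cy-f*q[1]/-q[2]])
E
python3 - <<'E'
from h import *
for n in("scene","top"):
    print({k:v for k,v in cams.get_calibration(n).items() if k!="world_to_cam"})
a=cv2.imread("pics/top0.png"); b=cv2.imread("pics/scene0.png")
w=cv2.resize(a[120:300,285:445],None,fx=3,fy=3,interpolation=cv2.INTER_CUBIC)
t=cv2.resize(a[220:310,170:270],None,fx=3,fy=3,interpolation=cv2.INTER_CUBIC)
s=cv2.resize(b[235:335,380:480],None,fx=2.7,fy=2.7,interpolation=cv2.INTER_CUBIC)
o=np.zeros((540,800,3),np.uint8); o[:,:480]=w; o[:270,490:790]=t; o[270:540,490:760]=s
cv2.imwrite("pics/c1.png",np.clip(o*1.3,0,255).astype(np.uint8))
for p in [(366,200),(330,202)]: print(ray("top",*p,.05))
print("hub",ray("top",366,200,.052),ray("scene",255,250,.052))
print("ptr",ray("top",372,282,.052))
E
```

```text
{'fov_y': 51.27287588549035, 'cx': 311.3923530915879, 'cy': 235.20167427019257}
{'fov_y': 57.53345666820603, 'cx': 319.2354955899731, 'cy': 231.44786571223594}
[ 0.60962335 -0.03854052  0.05      ]
[0.60674199 0.04470913 0.05      ]
hub [ 0.60914506 -0.03833967  0.052     ] [ 0.61195093 -0.03397291  0.052     ]
ptr [ 0.42091312 -0.04484514  0.052     ]
```

View pics/c1.png

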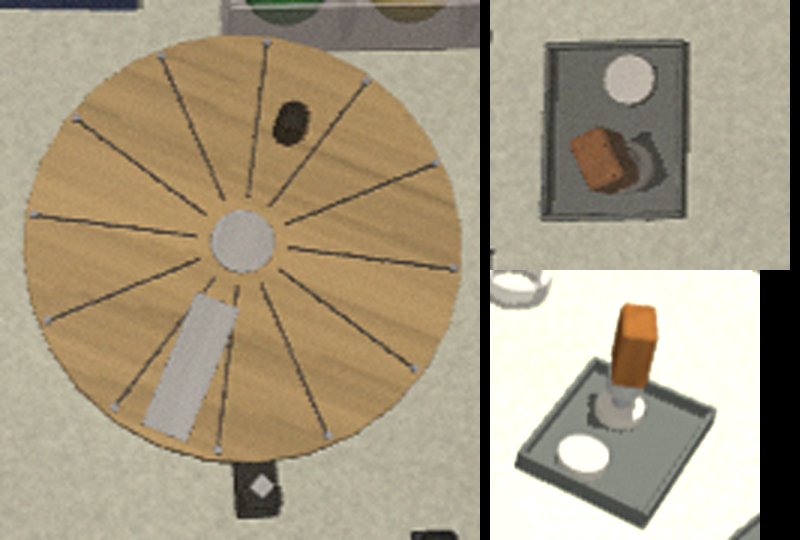

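```bash
cat > fit.py <<'E'
from h import *
from scipy.optimize import minimize
def hullmask(n,P,s=4):
    uv=np.array([proj(n,p) for p in P]); h=cv2.convexHull((uv*16*s+8*s-8).astype(np.float32)).astype(np.int32)
    m=np.zeros((480*s,640*s),np.uint8); cv2.fillConvexPoly(m,h,255,cv2.LINE_8,4); 
    return cv2.resize(m,(640,480),interpolation=cv2.INTER_AREA)/255.
def cyl(x,y,r,z0,z1): 
    a=np.linspace(0,2*np.pi,60); return [(x+r*np.cos(t),y+r*np.sin(t),z) for t in a for z in(z0,z1)]
def box(x,y,yaw,lx,ly,z0,z1):
    c,s=np.cos(yaw),np.sin(yaw)
    return [(x+c*a-s*b,y+s*a+c*b,z) for a in(-lx/2,lx/2) for b in(-ly/2,ly/2) for z in(z0,z1)]
def fit(masks,model,p0,step):
    def cost(p):
        t=0
        for n,m in masks.items():
            h=hullmask(n,model(p)); t+=np.abs(h-m).sum()/m.sum()
        return t
    sim=np.vstack([p0]+[np.array(p0)+np.eye(len(p0))[i]*step[i] for i in range(len(p0))])
    r=minimize(cost,p0,method="Nelder-Mead",options=dict(initial_simplex=sim,maxiter=150,xatol=1e-4,fatol=1e-4)); return np.round(r.x,4),round(r.fun,3)
def comp(m,u,v):
    n,l=cv2.connectedComponents(m.astype(np.uint8)); k=l[v,u]; assert k,"seed"; return (l==k).astype(float)
def hullof(m):
    c=cv2.findContours(m.astype(np.uint8),cv2.RETR_EXTERNAL,cv2.CHAIN_APPROX_NONE)[0]; c=max(c,key=cv2.contourArea)
    o=np.zeros(m.shape,np.uint8); cv2.fillPoly(o,[cv2.convexHull(c)],1); return o.astype(float)
E
cat > m1.py <<'E'
from fit import *
I={n:cv2.imread(f"pics/{n}0.png") for n in("top","scene")}
H={n:cv2.cvtColor(i,cv2.COLOR_BGR2HSV).astype(int) for n,i in I.items()}
for n,pts in dict(top=[(340,170),(352,240),(205,275),(215,275),(195,270),(382,160),(300,140)],scene=[(280,225),(295,237),(433,262),(400,290),(215,258),(350,180)]).items():
    print(n,[H[n][v,u].tolist() for u,v in pts])
vis=[]
for n,(w,b) in dict(top=((340,170),(206,271)),scene=((280,225),(433,262))).items():
    h,s,v=H[n][...,0],H[n][...,1],H[n][...,2]
    W=comp((h>8)&(h<26)&(s>75),*w); B=comp((h<14)&(s>110),*b)
    np.savez(f"mask_{n}.npz",W=W,B=B)
    print(n,W.sum(),B.sum()); vis.append(np.dstack([W,B,W])*255)
    print("wheel",fit({n:hullof(W)},lambda p:cyl(p[0],p[1],.17,.03,.048),[.61,-.038],[.01,.01]))
M={n:np.load(f"mask_{n}.npz")["B"] for n in I}
tc=ray("top",(614-490)/3+170,130/3+220,.015); print("tray",tc)
for y0 in(0,.5,1,1.5,2,2.5): print("burn",fit(M,lambda p:box(p[0],p[1],p[2],.042,.028,.051,.107),[tc[0]-.03,tc[1],y0],[.01,.01,.2]))
for n in I: print(n,fit({n:M[n]},lambda p:box(p[0],p[1],p[2],.042,.028,.051,.107),[tc[0]-.03,tc[1],.6],[.01,.01,.2]))
cv2.imwrite("pics/masks.png",np.hstack(vis)[:, :])
E
python3 m1.py
```

```text
top [[17, 115, 129], [19, 21, 132], [13, 145, 102], [13, 79, 58], [21, 21, 84], [19, 49, 42], [26, 37, 137]]
scene [[19, 126, 215], [30, 13, 183], [15, 174, 94], [39, 16, 109], [90, 15, 17], [32, 34, 222]]
top 14643.0 184.0Traceback (most recent call last):
  File "m1.py", line 12, in <module>
    print("wheel",fit({n:hullof(W)},lambda p:cyl(p[0],p[1],.17,.03,.048),[.61,-.038],[.01,.01]))
                  ~~~^^^^^^^^^^^^^^^^^^^^^^^^^^^^^^^^^^^^^^^^^^^^^^^^^^^^^^^^^^^^^^^^^^^^^^^^^^
  File "fit.py", line 19, in fit
    r=minimize(cost,p0,method="Nelder-Mead",options=dict(initial_simplex=sim,maxiter=150,xatol=1e-4,fatol=1e-4)); return np.round(r.x,4),round(r.fun,3)
    res = _minimize_neldermead(fun, x0, args, callback, bounds=bounds,
                               **options)
    fxr = func(xr)
    fx = function(np.copy(x), *(wrapper_args + args))
  File "fit.py", line 16, in cost
    h=hullmask(n,model(p)); t+=np.abs(h-m).sum()/m.sum()
  File "fit.py", line 4, in hullmask
    uv=np.array([proj(n,p) for p in P]); h=cv2.convexHull((uv*16*s+8*s-8).astype(np.float32)).astype(np.int32)
                 ~~~~^^^^^
  File "h.py", line 11, in proj
    f,cx,cy,T,c=K(n); q=T[:3,:3]@np.asarray(p)+T[:3,3]
                ~^^^
  File "h.py", line 4, in K
    c=cams.get_calibration(n); f=240/np.tan(np.radians(c["fov_y"])/2)
ValueError: time passes only in moves, steps and waits
```

```bash
python3 - <<'E'
s=open('h.py').read()
s=s.replace('def K(n):','from functools import lru_cache\n@lru_cache\ndef K(n):')
open('h.py','w').write(s)
s=open('m1.py').read().replace('cv2.imwrite("pics/masks.png",np.hstack(vis)[:, :])','''o=I["top"].copy()''')
open('m1.py','w').write(s)
E
time python3 m1.py
```

```text
top [[17, 115, 129], [19, 21, 132], [13, 145, 102], [13, 79, 58], [21, 21, 84], [19, 49, 42], [26, 37, 137]]
scene [[19, 126, 215], [30, 13, 183], [15, 174, 94], [39, 16, 109], [90, 15, 17], [32, 34, 222]]
top 14643.0 184.0
wheel (array([ 0.6094, -0.0369]), np.float64(0.012))Traceback (most recent call last):
  File "m1.py", line 9, in <module>
    W=comp((h>8)&(h<26)&(s>75),*w); B=comp((h<14)&(s>110),*b)
                                      ~~~~^^^^^^^^^^^^^^^^^^^
  File "fit.py", line 21, in comp
    n,l=cv2.connectedComponents(m.astype(np.uint8)); k=l[v,u]; assert k,"seed"; return (l==k).astype(float)
                                                                      ^
AssertionError: seed

real	0m2.022s
user	0m2.289s
sys	0m0.775s
```

```bash
sed -i 's/(h<14)&(s>110)/((h<18)|(h>170))\&(s>100)/' m1.py; time python3 m1.py | tail -n +3
```

```text
top 14643.0 246.0
wheel (array([ 0.6094, -0.0369]), np.float64(0.012))
scene 11120.0 419.0
wheel (array([ 0.6085, -0.0367]), np.float64(0.029))
tray [0.47366772 0.32594518 0.015     ]
burn (array([0.4457, 0.3162, 0.334 ]), np.float64(0.862))
burn (array([0.4478, 0.3168, 0.3309]), np.float64(0.866))
burn (array([0.448 , 0.3168, 0.3267]), np.float64(0.869))
burn (array([0.447 , 0.3158, 1.8283]), np.float64(1.412))
burn (array([0.447 , 0.3166, 1.8687]), np.float64(1.408))
burn (array([0.4457, 0.3163, 3.4579]), np.float64(0.86))
top (array([0.4461, 0.3173, 0.7522]), np.float64(0.646))
scene (array([0.4451, 0.3161, 0.3181]), np.float64(0.166))
real	0m19.398s
user	0m19.002s
sys	0m14.422s
```

```bash
python3 - <<'E'
from fit import *
c=[ray("top",*p,.018)[:2] for p in [(187.7,233.7),(236.3,233.7),(235.3,292.7),(187,293.3)]]
c=np.array(c); print(np.round(c,4).tolist(),"mean",c.mean(0),"sides",[round(np.linalg.norm(c[i]-c[(i+1)%4]),4) for i in range(4)])
s=np.array([(596,358),(715,410),(645,527),(517,463)],float); s=(s-[490,270])/2.7+[380,235]
z=np.array([.018]*4); d=np.array([ray("scene",*p,.018)[:2] for p in s]); print("scene",np.round(d,4).tolist(),d.mean(0),[round(np.linalg.norm(d[i]-d[(i+1)%4]),4) for i in range(4)])
I=cv2.imread("pics/top0.png"); J=cv2.imread("pics/scene0.png")
def crop(im,n,x0,y0,w,h,k,yaw,bx,by):
    o=cv2.resize(im[y0:y0+h,x0:x0+w],None,fx=k,fy=k,interpolation=cv2.INTER_NEAREST)
    for z in(.051,.107):
        q=np.array([proj(n,p) for p in box(bx,by,yaw,.042,.028,z,z)])[[0,2,6,4]]
        cv2.polylines(o,[(((q-[x0,y0])+.5)*k).astype(int)],True,(255,255,0) if z>.1 else (0,255,0),1)
    return o
a=crop(I,"top",180,225,62,75,7,.33,.4455,.3165); b=crop(J,"scene",385,240,50+35,75,4,.33,.4455,.3165)
o=np.zeros((525,800,3),np.uint8); o[:525,:434]=a; o[:300,440:780]=b; cv2.imwrite("pics/c2.png",np.clip(o*1.5,0,255).astype(np.uint8))
E
```

```text
[[0.5449, 0.3828], [0.5424, 0.2674], [0.4042, 0.2681], [0.405, 0.3802]] mean [0.47410201 0.32464279] sides [np.float64(0.1154), np.float64(0.1382), np.float64(0.1121), np.float64(0.1399)]
scene [[0.4088, 0.2781], [0.4091, 0.3833], [0.5578, 0.3875], [0.5561, 0.2809]] [0.48294949 0.33244681] [np.float64(0.1052), np.float64(0.1487), np.float64(0.1066), np.float64(0.1473)]
```

View pics/c2.png

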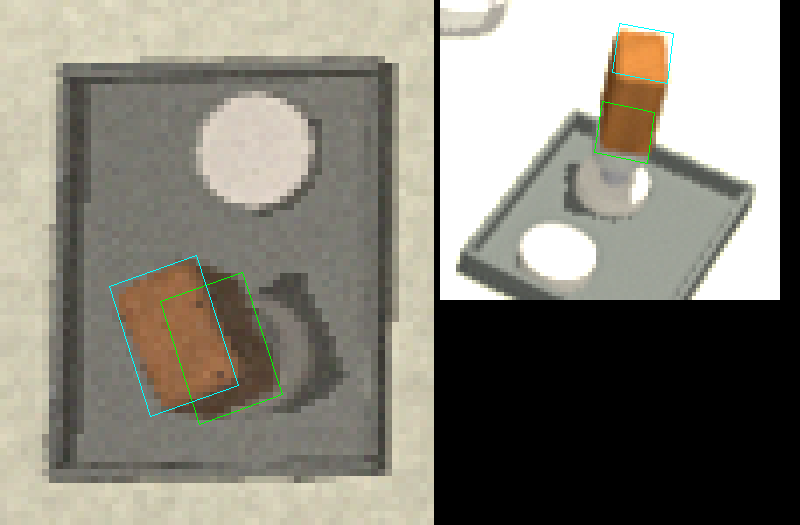

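```bash
cat > m2.py <<'E'
from fit import *
I=cv2.imread("pics/top0.png").astype(int); J=cv2.imread("pics/scene0.png").astype(int)
hub=np.array([.6092,-.0370])
def cr(n,p,z): 
    return ray(n,*p,z)[:2]
print("cam",[np.round(-K(n)[3][:3,:3].T@K(n)[3][:3,3],3) for n in("top","scene")])
# strip mask in top: grey on wood
H=cv2.cvtColor(I.astype(np.uint8),cv2.COLOR_BGR2HSV).astype(int)
m=comp((H[...,1]<50)&(H[...,2]>80),352,240); print("strip px",m.sum())
th=lambda p:[hub[0]+p[0]+0,0]
def strip(p):
    a=p[0]; c=hub+105e-3*np.array([np.cos(a),np.sin(a)])+np.array([p[1],p[2]])
    return box(c[0],c[1],a,.110,.036,.050,.0501)
print("strip",fit({"top":m},strip,[np.pi-np.radians(-22)-2*np.radians(22)+.0,0,0],[.1,.005,.005]))
print("strip",fit({"top":m},lambda p:strip([p[0],0,0]),[np.pi-.4],[.1]))
H2=cv2.cvtColor(J.astype(np.uint8),cv2.COLOR_BGR2HSV).astype(int)
try:
    m2=comp((H2[...,1]<50)&(H2[...,2]>120),295,237); print("strip px",m2.sum(),fit({"scene":m2},strip,[np.pi-.4,0,0],[.1,.005,.005]))
except AssertionError as e: print(e)
# pointer: bright diamond
q=(I[274:292,362:380].sum(2)); q=np.where(q>330,q,0); yy,xx=np.mgrid[274:292,362:380]
k=comp(q>0,10,8); u,v=(k*xx).sum()/k.sum(),(k*yy).sum()/k.sum(); p=cr("top",(u,v),.052); d=p-hub; print("ptr",k.sum(),u,v,p,np.hypot(*d),np.arctan2(d[1],d[0]))
# knob
dk=comp(I.sum(2)<150,382,160); print("knob px",dk.sum()); print(fit({"top":dk},lambda p:cyl(p[0],p[1],.012,.049,.091),[.69,-.06],[.01,.01]))
dk=comp(J.sum(2)<170,215,258); print("knob px",dk.sum()); print(fit({"scene":dk},lambda p:cyl(p[0],p[1],.012,.049,.091),[.69,-.06],[.01,.01]))
# burnisher, R-B
for n,im,s in(("top",I,(206,271)),("scene",J,(433,262))):
    b=comp((im[...,2]-im[...,0])>.33*im[...,2],*s); ys,xs=np.where(b); print(n,b.sum(),xs.min(),xs.max(),ys.min(),ys.max())
    for z0 in (.3,.8): print(fit({n:b},lambda p:box(p[0],p[1],p[2],.042,.028,.051,.107),[.445,.317,z0],[.01,.01,.2]))
for n,im,s in(("top",I,(216,247)),):
    b=comp(im.min(2)>115,*s); print("spare",b.sum(),fit({n:b},lambda p:cyl(p[0],p[1],.02,.016,.017),[.51,.317],[.01,.01]))
E
python3 m2.py
```

```text
cam [array([0.374, 0.06 , 1.036]), array([1.253, 0.545, 0.775])]
strip px 746.0
strip (array([2.7476e+00, 1.0000e-03, 2.1000e-03]), np.float64(0.063))
strip (array([2.7236]), np.float64(0.058))
strip px 463.0 (array([2.7331e+00, 2.3000e-03, 1.9000e-03]), np.float64(0.063))
ptr 29.0 372.1034482758621 281.51724137931035 [ 0.42198126 -0.04511767] 0.18739464674985606 -3.098260519016485
knob px 129.0
(array([ 0.695 , -0.0749]), np.float64(0.194))
knob px 190.0
(array([ 0.6965, -0.0753]), np.float64(0.279))
top 317.0 197 218 262 283
(array([0.4456, 0.3158, 0.5592]), np.float64(0.3))
(array([0.4461, 0.3165, 0.5468]), np.float64(0.298))
scene 435.0 425 441 247 278
(array([0.4457, 0.3162, 0.3413]), np.float64(0.144))
(array([0.4441, 0.3156, 0.3417]), np.float64(0.143))
spare 193.0 (array([0.5149, 0.3154]), np.float64(0.194))
```

Emit:
{"fn": "step_arm", "kwargs": {
  "steps": [
    [10,-10,-2,0,0,0.03],
    [20,-20,-4,0,0,0.04],
    [22,-21,-4,0,0,0.04],
    [22,-21,-4,0,0,0.04],
    [22,-21,-4,0,0,0.04],
    [22,-21,-4,0,0,0.04],
    [22,-21,-4,0,0,0.04],
    [22,-21,-4,0,0,0.04],
    [22,-21,-4,0,0,0.04],
    [22,-21,-4,0,0,0.04],
    [22,-21,-4,0,0,0.04],
    [22,-21,-4,0,0,0.04],
    [22,-21,-4,0,0,0.04],
    [20,-20,-4,0,0,0.04],
    [10,-10,-4,0,0,0.044],
    [0,0,0,0,0,0],
    [0,0,0,0,0,0]
  ],
  "gripper": 1
}}

```text
clock: 1.52
position: [0.4476, 0.3159, 0.1402]
ee_rot: [0.557, -3.091, 0.001]
force: [-0.2, 1.0, -0.8]
width: 0.999
gripper_force: 0.0
```

Emit:
{"fn": "step_arm", "kwargs": {
  "steps": [
    [-2.5,0,-5,0,0,0],
    [0,0,-10,0,0,0],
    [0,0,-12,0,0,0],
    [0,0,-12,0,0,0],
    [0,0,-12,0,0,0],
    [0,0,-12,0,0,0],
    [0,0,-7,0,0,0],
    [0,0,-4,0,0,0],
    [0,0,0,0,0,0],
    [0,0,0,0,0,0]
  ]
}}

```text
clock: 2.35
position: [0.4447, 0.3172, 0.0667]
ee_rot: [0.562, -3.091, -0.0]
force: [-0.4, 0.3, -0.3]
width: 1.003
gripper_force: 0.0
```

```bash
python3 - <<'E'
from fit import *
I={n:cams.get_image(n)[:,:,::-1] for n in("top","scene")}
for n in I: cv2.imwrite(f"pics/{n}1.png",I[n])
a=cv2.resize(I["top"][200:320,140:280],None,fx=3,fy=3); b=cv2.resize(I["scene"][200:340,350:490],None,fx=2.7,fy=2.7)
o=np.zeros((400,800,3),np.uint8); o[:360,:420]=a; o[:378,422:800]=b; cv2.imwrite("pics/c3.png",np.clip(o*1.4,0,255).astype(np.uint8))
E
```

```text
(no output)
```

View pics/c3.png

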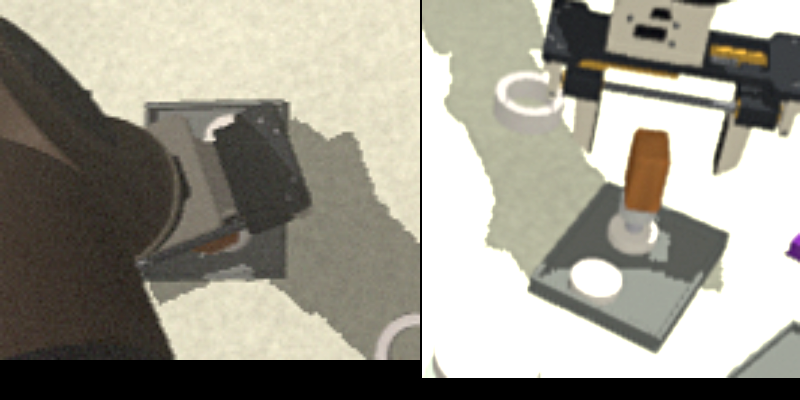

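```bash
python3 - <<'E'
from fit import *
s=observe(); P=s["position"]; print(P,s["joints"].round(3))
c=lambda n,p:(proj(n,p)-[350,200])*2.7+[422,0]
a=1.93; y=np.array([np.cos(a),np.sin(a),0])
for k in(-.05,0,.05): print("tip",k,c("scene",P+k*y).round())
for z in(.005,.017,.051,.107): print(z,c("scene",[.445,.316,z]).round())
for z in(.005,.017): print("spare",c("scene",[.515,.3154,z]).round())
E
```

```text
[0.44519109 0.31726408 0.06720627] [-0.723  0.456  0.008  1.915 -0.005  0.769  1.218]
tip -0.05 [581. 169.]
tip 0 [644. 181.]
tip 0.05 [709. 192.]
0.005 [630. 237.]
0.017 [632. 226.]
0.051 [639. 195.]
0.107 [652. 142.]
spare [592. 287.]
spare [594. 276.]
```

```bash
python3 - <<'E'
from fit import *
P=np.array([.4450,.3172,.0670]); a=1.93; y=np.array([np.cos(a),np.sin(a),0]); x=np.array([np.sin(a),-np.cos(a),0])
c=lambda n,p:((proj(n,p)-[140,200])*3).round()
for z in(.133,.17,.2): print(z,[c("top",P*[1,1,0]+[0,0,z]-.095*y+k*x).tolist() for k in(-.0375,.0375)])
d=lambda p:((proj("scene",p)-[350,200])*2.7+[422,0]).round()
for z in(.067,.100,.133,.17): print(z,[d(P*[1,1,0]+[0,0,z]+j*y+k*x).tolist() for j in (-.095,-.046,.046,.095) for k in(-.0375,0,.0375)])
E
```

```text
0.133 [[329.0, 215.0], [292.0, 115.0]]
0.17 [[320.0, 211.0], [282.0, 107.0]]
0.2 [[312.0, 207.0], [272.0, 100.0]]
0.067 [[530.0, 130.0], [524.0, 159.0], [518.0, 190.0], [590.0, 141.0], [586.0, 170.0], [581.0, 201.0], [705.0, 161.0], [704.0, 192.0], [702.0, 224.0], [768.0, 172.0], [768.0, 203.0], [769.0, 236.0]]
0.1 [[535.0, 99.0], [529.0, 128.0], [523.0, 158.0], [596.0, 110.0], [592.0, 139.0], [588.0, 169.0], [714.0, 130.0], [712.0, 160.0], [711.0, 192.0], [777.0, 141.0], [778.0, 171.0], [779.0, 204.0]]
0.133 [[540.0, 67.0], [535.0, 95.0], [528.0, 125.0], [603.0, 77.0], [598.0, 106.0], [594.0, 136.0], [722.0, 97.0], [721.0, 127.0], [721.0, 158.0], [788.0, 108.0], [789.0, 138.0], [790.0, 170.0]]
0.17 [[546.0, 29.0], [541.0, 56.0], [534.0, 86.0], [610.0, 39.0], [606.0, 67.0], [602.0, 97.0], [732.0, 59.0], [732.0, 88.0], [731.0, 119.0], [799.0, 69.0], [801.0, 99.0], [802.0, 131.0]]
```

```bash
python3 - <<'E'
import cv2,numpy as np
a=cv2.imread("pics/scene1.png")[150:300,390:500]; b=cv2.imread("pics/top1.png")[200:320,140:280]
o=np.zeros((600,800,3),np.uint8); o[:600,:440]=cv2.resize(a,None,fx=4,fy=4); o[:300,445:795]=cv2.resize(b,None,fx=2.5,fy=2.5)
cv2.imwrite("pics/c4.png",np.clip(o*1.5,0,255).astype(np.uint8))
E
```

```text
(no output)
```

View pics/c4.png

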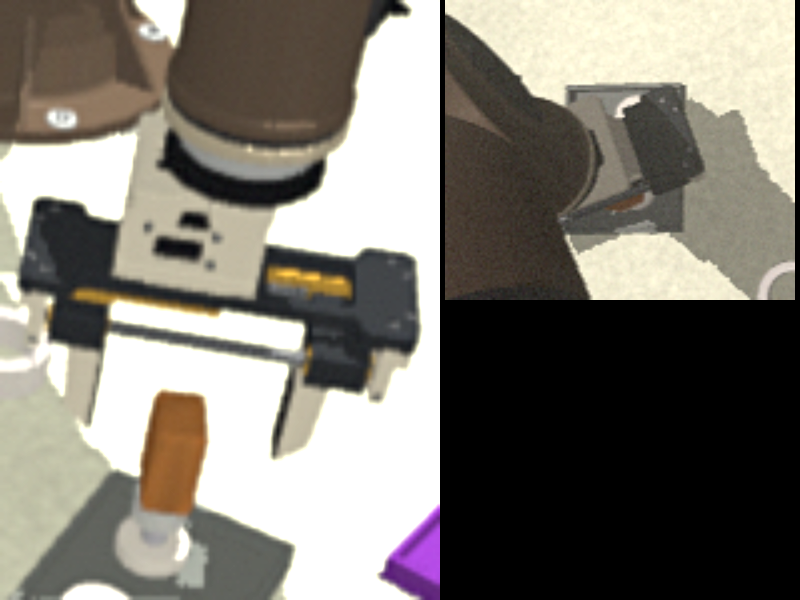

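```bash
python3 - <<'E'
import cv2,numpy as np
a=cv2.imread("pics/scene1.png").astype(int); b=cv2.imread("pics/scene0.png").astype(int)
d=np.abs(a-b).max(2)[150:300,390:500]
o=np.zeros((600,800,3),np.uint8); o[:,:440]=cv2.resize(np.clip(d*4,0,255).astype(np.uint8),None,fx=4,fy=4,interpolation=0)[...,None]
o[:560,445:785]=cv2.resize((a[200:270,400:485]*.9).astype(np.uint8),(340,280*2),interpolation=0)
cv2.imwrite("pics/c5.png",o)
E
```

```text
(no output)
```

View pics/c5.png

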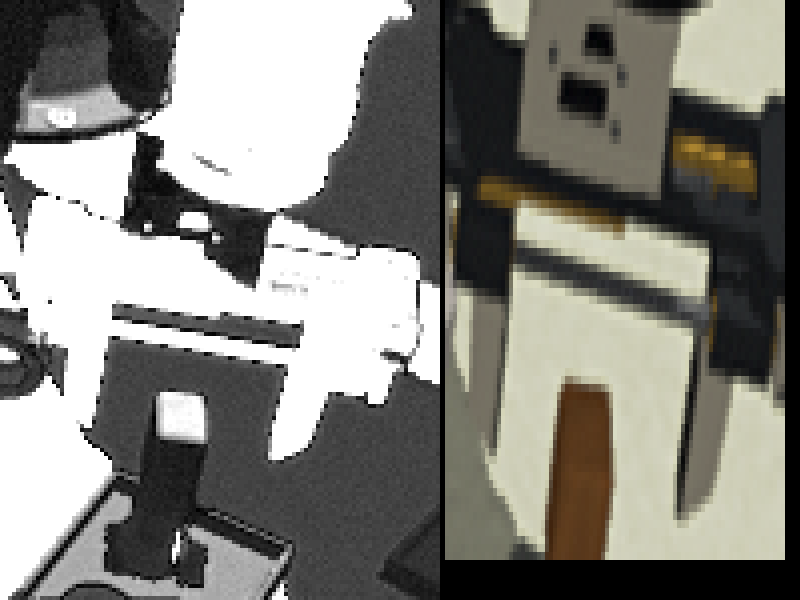

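Emit:
{"fn": "step_arm", "kwargs": {
  "steps": [
    [0,0,-4,0,0,0],
    [0,0,-4,0,0,0],
    [0,0,0,0,0,0],
    [0,0,0,0,0,0],
    [0,0,0,0,0,0],
    [0,0,0,0,0,0],
    [0,0,0,0,0,0],
    [0,0,0,0,0,0],
    [0,0,0,0,0,0],
    [0,0,0,0,0,0]
  ],
  "gripper": 0.15,
  "force": 35
}}

```text
clock: 3.28
position: [0.445, 0.3168, 0.0587]
ee_rot: [-0.561, 3.091, 0.0]
force: [0.5, 0.1, 0.3]
width: 0.322
gripper_force: 0.1
```

Emit:
{"fn": "step_arm", "kwargs": {
  "steps": [
    [0,0,0,0,0,0],
    [0,0,0,0,0,0],
    [0,0,0,0,0,0],
    [0,0,0,0,0,0],
    [0,0,0,0,0,0],
    [0,0,0,0,0,0]
  ],
  "gripper": 0
}}

```text
clock: 3.78
position: [0.445, 0.3169, 0.0587]
ee_rot: [-0.561, 3.091, 0.0]
force: [-0.6, -1.0, 0.6]
width: 0.309
gripper_force: 33.7
```

Emit:
{"fn": "step_arm", "kwargs": {
  "steps": [
    [0,0,4,0,0,0],
    [0,0,10,0,0,0],
    [0,0,15,0,0,0],
    [0,0,15,0,0,0],
    [3,-8,15,0,0,0],
    [6,-18,10,0,0,0],
    [9,-26,6,0,0,0],
    [10,-28,0,0,0,0],
    [10,-28,0,0,0,0],
    [10,-28,0,0,0,0],
    [10,-28,0,0,0,0],
    [10,-28,0,0,0,0],
    [10,-28,0,0,0,0],
    [10,-28,0,0,0,0],
    [10,-28,0,0,0,0],
    [9,-26,0,0,0,0],
    [8,-20,0,0,0,0],
    [5,-12,0,0,0,0],
    [0,0,0,0,0,0],
    [0,0,0,0,0,0]
  ]
}}

```text
clock: 5.45
position: [0.5649, -0.0169, 0.1339]
ee_rot: [-0.56, 3.091, 0.001]
force: [-0.2, 0.3, -1.7]
width: 0.31
gripper_force: 33.7
```

```bash
cat > look.py <<'E'
from fit import *
import sys
t=sys.argv[1]; I={n:cams.get_image(n)[:,:,::-1] for n in("top","scene")}
for n in I: cv2.imwrite(f"pics/{n}{t}.png",I[n])
s=observe(); P=s["position"]; print(P.round(4),s["ee_rot"].round(3),s["force"].round(2))
E
python3 look.py 2; python3 - <<'E'
from fit import *
P=observe()["position"]
im=cv2.imread("pics/scene2.png"); jm=cv2.imread("pics/top2.png")
print("proj foot",proj("scene",P-[0,0,.054]),proj("top",P-[0,0,.054]))
u,v=proj("scene",P-[0,0,.02]).astype(int); x0,y0=u-50,v-60
o=np.zeros((480,800,3),np.uint8); o[:,:400]=cv2.resize(im[y0:y0+120,x0:x0+100],None,fx=4,fy=4,interpolation=1)
f=lambda p:((proj("scene",p)-[x0,y0]+.5)*4).astype(int)
q=np.array([f(p) for p in cyl(P[0],P[1],.02,P[2]-.054,P[2]-.054)[::2]]); cv2.polylines(o,[q],True,(0,255,0),1)
o[:360,410:800]=cv2.resize(jm[120:300,280:475],None,fx=2,fy=2,interpolation=1)
cv2.imwrite("pics/c6.png",o)
E
```

```text
[ 0.5646 -0.0153  0.1338] [ 5.64e-01 -3.09e+00 -2.00e-03] [-0.02 -0.31 -1.81]
proj foot [274.40747144 232.79259908] [357.52191136 216.79288719]
```

View pics/c6.png

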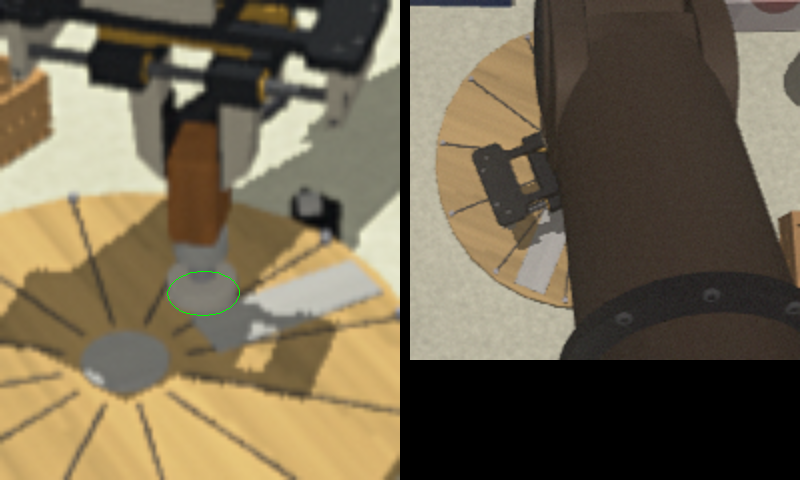

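Emit:
{"fn": "step_arm", "kwargs": {
  "steps": [
    [0.6,-0.6,-4,0,0,0],
    [0,0,-8,0,0,0],
    [0,0,-8,0,0,0],
    [0,0,-5,0,0,0],
    [0,0,-3,0,0,0],
    [0,0,-2,0,0,0],
    [0,0,-2,0,0,0],
    [0,0,-2,0,0,0],
    [0,0,-2,0,0,0],
    [0,0,0,0,0,0],
    [0,0,0,0,0,0]
  ]
}}

```text
clock: 6.47
position: [0.5658, -0.0177, 0.098]
ee_rot: [-0.561, 3.09, 0.0]
force: [-1.4, 0.9, 4.3]
width: 0.308
gripper_force: 33.8
```

```bash
python3 look.py 3; python3 - <<'E'
from cell import observe,cams
import numpy as np
for i in range(3):
    s=observe(); print(s["position"].round(4),s["force"].round(2),s["ft_torque"].round(2)); cams.get_image("scene")
E
```

```text
[ 0.5658 -0.0177  0.098 ] [-0.561  3.091  0.   ] [-1.16  0.8   4.25]
[ 0.5658 -0.0177  0.098 ] [-1.16  0.8   4.25] [0.2  0.33 0.03]
[ 0.5657 -0.0177  0.0979] [-1.04  0.73  4.11] [ 0.23  0.37 -0.02]
[ 0.5657 -0.0177  0.0979] [-1.86  0.89  4.51] [ 0.21  0.42 -0.03]
```

Emit:
{"fn": "step_arm", "kwargs": {
  "steps": [
    [-2,0.88,0,0,0,0],
    [-3.66,1.61,0,0,0,0],
    [-3.66,1.61,0,0,0,0],
    [-3.66,1.61,0,0,0,0],
    [-3.66,1.61,0,0,0,0],
    [-3.66,1.61,0,0,0,0],
    [-3.66,1.61,0,0,0,0],
    [-3.66,1.61,0,0,0,0],
    [-3.66,1.61,0,0,0,0],
    [-3.66,1.61,0,0,0,0],
    [-3.66,1.61,0,0,0,0],
    [-3.66,1.61,0,0,0,0],
    [-3.66,1.61,0,0,0,0],
    [-3.66,1.61,0,0,0,0],
    [-3.66,1.61,0,0,0,0]
  ]
}}

```text
clock: 7.97
position: [0.5119, 0.0058, 0.0976]
ee_rot: [-0.561, 3.091, 0.0]
force: [3.1, -1.3, 5.2]
width: 0.302
gripper_force: 34.3
```

Emit:
{"fn": "step_arm", "kwargs": {
  "steps": [
    [-3.66,1.61,0.2,0,0,0],
    [-3.66,1.61,0.2,0,0,0],
    [-3.66,1.61,0,0,0,0],
    [-3.66,1.61,0,0,0,0],
    [-3.66,1.61,0,0,0,0],
    [-3.66,1.61,0,0,0,0],
    [-3.66,1.61,0,0,0,0],
    [-3.66,1.61,0,0,0,0],
    [-3.66,1.61,0,0,0,0],
    [-3.66,1.61,0,0,0,0],
    [-3.66,1.61,0,0,0,0],
    [-3.66,1.61,0,0,0,0],
    [-3.66,1.61,0,0,0,0],
    [-3.66,1.61,0,0,0,0],
    [0,0,0,0,0,0]
  ]
}}

```text
clock: 9.22
position: [0.4599, 0.0286, 0.0979]
ee_rot: [0.562, -3.09, -0.001]
force: [1.1, -0.6, 4.9]
width: 0.304
gripper_force: 34.4
```

```bash
python3 look.py 4; python3 - <<'E'
from fit import *
P=observe()["position"]; im=cv2.imread("pics/scene4.png"); jm=cv2.imread("pics/top4.png")
u,v=proj("scene",P-[0,0,.03]).astype(int); x0,y0=u-50,v-60
o=np.zeros((480,800,3),np.uint8); o[:,:400]=cv2.resize(im[y0:y0+120,x0:x0+100],None,fx=4,fy=4,interpolation=1)
f=lambda p:((proj("scene",p)-[x0,y0]+.5)*4).astype(int)
q=np.array([f(p) for p in cyl(P[0],P[1],.02,.05,.05)[::2]]); cv2.polylines(o,[q],True,(0,255,0),1)
o[:360,410:800]=cv2.resize(jm[120:300,280:475],None,fx=2,fy=2,interpolation=1)
cv2.imwrite("pics/c7.png",o)
E
```

```text
[0.4606 0.0285 0.098 ] [ 5.62e-01 -3.09e+00 -1.00e-03] [0.02 0.26 4.3 ]
```

View pics/c7.png

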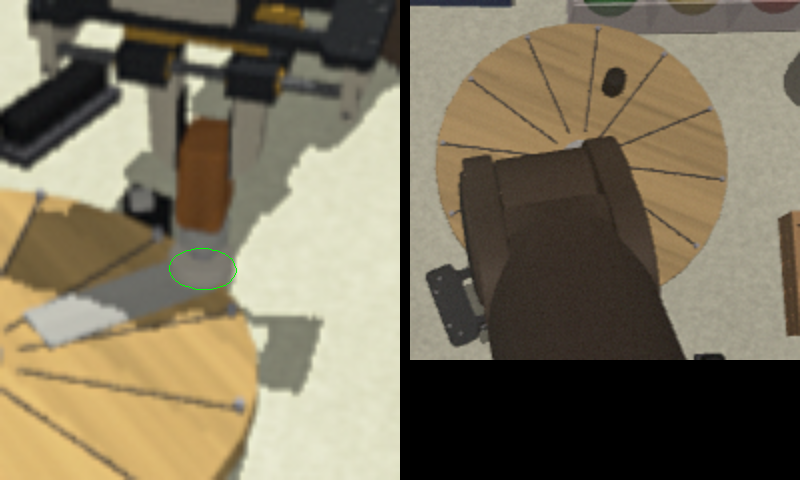

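Emit:
{"fn": "step_arm", "kwargs": {
  "steps": [
    [0,0,3,0,0,0],
    [0,0,6,0,0,0],
    [0,0,9,0,0,0],
    [0,5,9,0,0,0],
    [-0.5,14,9,0,0,0],
    [-1.5,24,0,0,0,0],
    [-1.5,26,0,0,0,0],
    [-1.5,26,0,0,0,0],
    [-1.5,26,0,0,0,0],
    [-1.5,26,0,0,0,0],
    [-1.5,26,0,0,0,0],
    [-1.5,26,0,0,0,0],
    [-1.5,26,0,0,0,0],
    [-1.5,26,0,0,0,0],
    [-1.2,20,0,0,0,0],
    [-0.5,12,0,0,0,0],
    [0,5.7,0,0,0,0],
    [0,0,0,0,0,0],
    [0,0,0,0,0,0],
    [0,0,0,0,0,0]
  ]
}}

```text
clock: 10.98
position: [0.4457, 0.3151, 0.1341]
ee_rot: [0.558, -3.091, 0.002]
force: [-0.2, -0.2, -2.7]
width: 0.302
gripper_force: 34.4
```

Emit:
{"fn": "step_arm", "kwargs": {
  "steps": [
    [0,0,-6,0,0,0],
    [0,0,-12,0,0,0],
    [0,0,-12,0,0,0],
    [0,0,-12,0,0,0],
    [0,0,-12,0,0,0],
    [0,0,-8,0,0,0],
    [0,0,-5,0,0,0],
    [0,0,-3,0,0,0],
    [0,0,-2,0,0,0],
    [0,0,-1.5,0,0,0],
    [0,0,-1,0,0,0],
    [0,0,-1,0,0,0],
    [0,0,0,0,0,0],
    [0,0,0,0,0,0]
  ]
}}

```text
clock: 12.15
position: [0.4455, 0.3171, 0.0588]
ee_rot: [-0.561, 3.091, 0.0]
force: [0.4, -0.1, -1.4]
width: 0.305
gripper_force: 34.4
```

Emit:
{"fn": "step_arm", "kwargs": {
  "steps": [
    [0,0,-0.5,0,0,0],
    [0,0,-0.4,0,0,0],
    [0,0,0,0,0,0],
    [0,0,0,0,0,0]
  ]
}}

```text
clock: 12.48
position: [0.4457, 0.3171, 0.0579]
ee_rot: [-0.561, 3.09, 0.0]
force: [0.0, -0.0, 2.6]
width: 0.305
gripper_force: 34.4
```

Emit:
{"fn": "step_arm", "kwargs": {
  "steps": [
    [0,0,0.4,0,0,0],
    [0,0,0,0,0,0],
    [0,0,0,0,0,0]
  ]
}}

```text
clock: 12.73
position: [0.4455, 0.3171, 0.0582]
ee_rot: [-0.561, 3.091, 0.0]
force: [0.9, -0.1, 1.7]
width: 0.3
gripper_force: 34.4
```

Emit:
{"fn": "step_arm", "kwargs": {
  "steps": [
    [0,0,0,0,0,0],
    [0,0,0,0,0,0],
    [0,0,0,0,0,0],
    [0,0,0,0,0,0],
    [0,0,0,0,0,0],
    [0,0,0,0,0,0],
    [0,0,0,0,0,0],
    [0,0,0,0,0,0],
    [0,0,0,0,0,0]
  ],
  "gripper": 1
}}

```text
clock: 13.48
position: [0.4454, 0.3169, 0.058]
ee_rot: [0.561, -3.091, -0.0]
force: [0.4, 0.4, -0.7]
width: 0.911
gripper_force: 0.0
```

Emit:
{"fn": "step_arm", "kwargs": {
  "steps": [
    [0,0,4,0,0,0],
    [0,0,10,0,0,0],
    [0,0,18,0,0,0],
    [0,0,18,0,0,0],
    [0,0,18,0,0,0],
    [4,-6,18,0,0,0],
    [10,-16,12,0,0,0],
    [16,-25,4,0,0,0],
    [18,-28,0,0,0,0],
    [18,-28,0,0,0,0],
    [18,-28,0,0,0,0],
    [18,-28,0,0,0,0],
    [18,-28,0,0,0,0],
    [18,-28,0,0,0,0],
    [18,-28,0,0,0,0],
    [18,-28,0,0,0,0],
    [18,-28,0,0,0,0],
    [18,-28,0,0,0,0],
    [16,-25,0,0,0,0],
    [12,-20,0,0,0,0]
  ]
}}

```text
clock: 15.15
position: [0.6844, -0.0581, 0.1611]
ee_rot: [-0.558, 3.091, -0.002]
force: [-0.3, -0.6, -0.1]
width: 1.003
gripper_force: 0.0
```

Emit:
{"fn": "step_arm", "kwargs": {
  "steps": [
    [8,-14,0,0,0,0],
    [4.5,-6.5,0,0,0,0],
    [0,0,0,0,0,0],
    [0,0,0,0,0,0],
    [0,0,0,0,0,0]
  ],
  "gripper": 0.75
}}

```text
clock: 15.57
position: [0.6955, -0.0735, 0.1603]
ee_rot: [-0.564, 3.09, 0.002]
force: [1.0, -0.5, 0.3]
width: 0.757
gripper_force: 0.0
```

```bash
python3 look.py 5; python3 - <<'E'
from fit import *
s=observe(); print(s["joints"].round(3))
J=cv2.imread("pics/scene5.png").astype(int); J0=cv2.imread("pics/scene0.png").astype(int); I=cv2.imread("pics/top5.png").astype(int)
b=comp((J[...,2]-J[...,0])>.33*J[...,2],433,262); print("burn",b.sum(),fit({"scene":b},lambda p:box(p[0],p[1],p[2],.042,.028,.051,.107),[.445,.317,.34],[.01,.01,.2]))
H2=cv2.cvtColor(J.astype(np.uint8),cv2.COLOR_BGR2HSV).astype(int)
try:
    m2=comp((H2[...,1]<50)&(H2[...,2]>120),295,237); print("strip px",m2.sum())
    print(fit({"scene":m2},lambda p:box(.6092+.105*np.cos(p[0])+p[1],-.037+.105*np.sin(p[0])+p[2],p[0],.11,.036,.05,.0501),[2.73,0,0],[.1,.005,.005]))
except AssertionError as e: print(e)
try:
    dk=comp(J.sum(2)<170,215,258); print("knob px",dk.sum(),fit({"scene":dk},lambda p:cyl(p[0],p[1],.012,.049,.091),[.69,-.06],[.01,.01]))
except AssertionError as e: print(e)
E
```

```text
[ 0.6956 -0.0737  0.1604] [-5.64e-01  3.09e+00  1.00e-03] [ 0.23  0.13 -0.04]
[-0.038  0.586  0.112  1.42  -0.069  1.139  2.016]
burn 420.0 (array([0.4478, 0.3174, 0.296 ]), np.float64(0.162))
strip px 463.0
(array([2.7304e+00, 1.8000e-03, 1.3000e-03]), np.float64(0.063))
knob px 211.0 (array([ 0.6975, -0.0738]), np.float64(0.165))
```

Emit:
{"fn": "step_arm", "kwargs": {
  "steps": [
    [0,-1.5,-6,0,0,0],
    [0,0,-14,0,0,0],
    [0,0,-16,0,0,0],
    [0,0,-16,0,0,0],
    [0,0,-16,0,0,0],
    [0,0,-14,0,0,0],
    [0,0,-10,0,0,0],
    [0,0,-7,0,0,0],
    [0,0,-4,0,0,0],
    [0,0,-3,0,0,0],
    [0,0,0,0,0,0]
  ]
}}

```text
clock: 16.58
position: [0.6959, -0.077, 0.0539]
ee_rot: [0.561, -3.091, -0.0]
force: [-0.2, 0.6, 0.0]
width: 0.75
gripper_force: 0.0
```

Emit:
{"fn": "step_arm", "kwargs": {
  "steps": [
    [0,0,0,0,0,0],
    [0,0,0,0,0,0],
    [0,0,0,0,0,0],
    [0,0,0,0,0,0],
    [0,0,0,0,0,0],
    [0,0,0,0,0,0],
    [0,0,0,0,0,0],
    [0,0,0,0,0,0],
    [0,0,0,0,0,0],
    [0,0,0,0,0,0]
  ],
  "gripper": 0,
  "force": 20
}}

```text
clock: 17.42
position: [0.6956, -0.0766, 0.0541]
ee_rot: [0.561, -3.091, -0.001]
force: [-2.5, 2.5, 2.5]
width: 0.248
gripper_force: 20.0
```

```bash
cat > circ.py <<'E'
import numpy as np,sys
r=95.
def rows(a0,a1,n,ramp0=1,ramp1=1):
    w=np.ones(n); 
    if ramp0: w[:2]=.4,.7
    if ramp1: w[-2:]=.7,.4
    a=a0+np.r_[0,np.cumsum(w)]/w.sum()*(a1-a0)
    p=np.round(r*np.c_[np.cos(a),np.sin(a)],1); d=np.diff(p,axis=0)
    print("["+", ".join(f"[{x:.1f}, {y:.1f}, 0, 0, 0, 0]" for x,y in d)+"]", "max step",np.hypot(*d.T).max().round(1))
A=-.4225
rows(A,A+2.05,20,1,1); rows(A+2.05,A+4.1,20); rows(A+4.1,A+6.15,20)
E
python3 circ.py
```

```text
[[1.7, 4.0, 0, 0, 0, 0], [2.5, 7.1, 0, 0, 0, 0], [2.6, 10.3, 0, 0, 0, 0], [1.3, 10.6, 0, 0, 0, 0], [0.2, 10.7, 0, 0, 0, 0], [-1.0, 10.7, 0, 0, 0, 0], [-2.2, 10.4, 0, 0, 0, 0], [-3.4, 10.2, 0, 0, 0, 0], [-4.5, 9.7, 0, 0, 0, 0], [-5.5, 9.1, 0, 0, 0, 0], [-6.6, 8.5, 0, 0, 0, 0], [-7.4, 7.7, 0, 0, 0, 0], [-8.3, 6.7, 0, 0, 0, 0], [-9.0, 5.8, 0, 0, 0, 0], [-9.6, 4.8, 0, 0, 0, 0], [-10.0, 3.7, 0, 0, 0, 0], [-10.4, 2.5, 0, 0, 0, 0], [-10.6, 1.3, 0, 0, 0, 0], [-7.5, 0.2, 0, 0, 0, 0], [-4.3, -0.2, 0, 0, 0, 0]] max step 10.8
[[-4.3, -0.3, 0, 0, 0, 0], [-7.4, -1.0, 0, 0, 0, 0], [-10.4, -2.6, 0, 0, 0, 0], [-10.0, -3.6, 0, 0, 0, 0], [-9.6, -4.8, 0, 0, 0, 0], [-9.0, -5.8, 0, 0, 0, 0], [-8.2, -6.8, 0, 0, 0, 0], [-7.5, -7.7, 0, 0, 0, 0], [-6.5, -8.4, 0, 0, 0, 0], [-5.6, -9.2, 0, 0, 0, 0], [-4.4, -9.7, 0, 0, 0, 0], [-3.4, -10.1, 0, 0, 0, 0], [-2.2, -10.5, 0, 0, 0, 0], [-1.0, -10.6, 0, 0, 0, 0], [0.2, -10.7, 0, 0, 0, 0], [1.4, -10.6, 0, 0, 0, 0], [2.5, -10.4, 0, 0, 0, 0], [3.7, -10.0, 0, 0, 0, 0], [3.3, -6.8, 0, 0, 0, 0], [2.1, -3.7, 0, 0, 0, 0]] max step 10.8
[[2.3, -3.6, 0, 0, 0, 0], [4.3, -6.1, 0, 0, 0, 0], [7.1, -8.1, 0, 0, 0, 0], [7.8, -7.2, 0, 0, 0, 0], [8.7, -6.3, 0, 0, 0, 0], [9.3, -5.3, 0, 0, 0, 0], [9.8, -4.2, 0, 0, 0, 0], [10.3, -3.1, 0, 0, 0, 0], [10.5, -1.9, 0, 0, 0, 0], [10.7, -0.7, 0, 0, 0, 0], [10.6, 0.5, 0, 0, 0, 0], [10.6, 1.7, 0, 0, 0, 0], [10.3, 2.9, 0, 0, 0, 0], [9.9, 4.0, 0, 0, 0, 0], [9.4, 5.1, 0, 0, 0, 0], [8.8, 6.1, 0, 0, 0, 0], [8.0, 7.1, 0, 0, 0, 0], [7.2, 7.9, 0, 0, 0, 0], [4.5, 6.0, 0, 0, 0, 0], [2.3, 3.6, 0, 0, 0, 0]] max step 10.8
```

Emit:
{"fn": "step_arm", "kwargs": {
  "steps": [
    [1.7,4.0,0,0,0,0],
    [2.5,7.1,0,0,0,0],
    [2.6,10.3,0,0,0,0],
    [1.3,10.6,0,0,0,0],
    [0.2,10.7,0,0,0,0],
    [-1.0,10.7,0,0,0,0],
    [-2.2,10.4,0,0,0,0],
    [-3.4,10.2,0,0,0,0],
    [-4.5,9.7,0,0,0,0],
    [-5.5,9.1,0,0,0,0]
  ]
}}

```text
clock: 18.25
position: [0.6876, 0.0169, 0.0541]
ee_rot: [-0.561, 3.09, -0.0]
force: [-0.7, -2.4, 0.8]
width: 0.245
gripper_force: 20.0
```

Forces are small; carry on.

Emit:
{"fn": "step_arm", "kwargs": {
  "steps": [
    [-6.6,8.5,0,0,0,0],
    [-7.4,7.7,0,0,0,0],
    [-8.3,6.7,0,0,0,0],
    [-9.0,5.8,0,0,0,0],
    [-9.6,4.8,0,0,0,0],
    [-10.0,3.7,0,0,0,0],
    [-10.4,2.5,0,0,0,0],
    [-10.6,1.3,0,0,0,0],
    [-7.5,0.2,0,0,0,0],
    [-4.3,-0.2,0,0,0,0]
  ]
}}

```text
clock: 19.08
position: [0.6023, 0.0578, 0.0541]
ee_rot: [0.562, -3.09, -0.002]
force: [1.3, 3.2, -2.7]
width: 0.248
gripper_force: 20.0
```

Emit:
{"fn": "step_arm", "kwargs": {
  "steps": [
    [-4.3,-0.3,0,0,0,0],
    [-7.4,-1.0,0,0,0,0],
    [-10.4,-2.6,0,0,0,0],
    [-10.0,-3.6,0,0,0,0],
    [-9.6,-4.8,0,0,0,0],
    [-9.0,-5.8,0,0,0,0],
    [-8.2,-6.8,0,0,0,0],
    [-7.5,-7.7,0,0,0,0],
    [-6.5,-8.4,0,0,0,0],
    [-5.6,-9.2,0,0,0,0],
    [-4.4,-9.7,0,0,0,0],
    [-3.4,-10.1,0,0,0,0]
  ]
}}

```text
clock: 20.08
position: [0.5168, -0.0148, 0.054]
ee_rot: [0.56, -3.091, 0.0]
force: [0.1, 2.2, -1.1]
width: 0.251
gripper_force: 20.0
```

Emit:
{"fn": "step_arm", "kwargs": {
  "steps": [
    [-2.2,-10.5,0,0,0,0],
    [-1.0,-10.6,0,0,0,0],
    [0.2,-10.7,0,0,0,0],
    [1.4,-10.6,0,0,0,0],
    [2.5,-10.4,0,0,0,0],
    [3.7,-10.0,0,0,0,0],
    [3.3,-6.8,0,0,0,0],
    [2.1,-3.7,0,0,0,0]
  ]
}}

```text
clock: 20.75
position: [0.5288, -0.0878, 0.0541]
ee_rot: [-0.559, 3.09, -0.001]
force: [2.6, 3.1, -2.2]
width: 0.248
gripper_force: 20.0
```

Emit:
{"fn": "step_arm", "kwargs": {
  "steps": [
    [2.3,-3.6,0,0,0,0],
    [4.3,-6.1,0,0,0,0],
    [7.1,-8.1,0,0,0,0],
    [7.8,-7.2,0,0,0,0],
    [8.7,-6.3,0,0,0,0],
    [9.3,-5.3,0,0,0,0],
    [9.8,-4.2,0,0,0,0],
    [10.3,-3.1,0,0,0,0],
    [10.5,-1.9,0,0,0,0],
    [10.7,-0.7,0,0,0,0],
    [10.6,0.5,0,0,0,0],
    [10.6,1.7,0,0,0,0]
  ]
}}

```text
clock: 21.75
position: [0.6295, -0.13, 0.054]
ee_rot: [0.562, -3.089, -0.003]
force: [-3.2, 7.3, 4.6]
width: 0.251
gripper_force: 20.0
```

Emit:
{"fn": "step_arm", "kwargs": {
  "steps": [
    [10.3,2.9,0,0,0,0],
    [9.9,4.0,0,0,0,0],
    [9.4,5.1,0,0,0,0],
    [8.8,6.1,0,0,0,0],
    [8.0,7.1,0,0,0,0],
    [7.2,7.9,0,0,0,0],
    [4.5,6.0,0,0,0,0],
    [2.3,3.6,0,0,0,0],
    [0,0,0,0,0,0],
    [0,0,0,0,0,0]
  ]
}}

```text
clock: 22.58
position: [0.6896, -0.0878, 0.054]
ee_rot: [0.562, -3.09, -0.001]
force: [-4.0, 3.1, 4.6]
width: 0.248
gripper_force: 20.0
```

```bash
cat >> circ.py <<'E'
E
python3 look.py 6; python3 - <<'E'
from fit import *
s=observe(); d=s["position"][:2]-[.609,-.037]; print("knob ang",np.arctan2(d[1],d[0]),np.hypot(*d))
J=cv2.imread("pics/scene6.png"); H2=cv2.cvtColor(J,cv2.COLOR_BGR2HSV).astype(int)
for u,v in((295,237),(290,232),(285,240)):
  try:
    m2=comp((H2[...,1]<50)&(H2[...,2]>100),u,v); print("strip px",m2.sum())
    print(fit({"scene":m2},lambda p:box(.6092+.105*np.cos(p[0])+p[1],-.037+.105*np.sin(p[0])+p[2],p[0],.11,.036,.05,.0501),[2.73,0,0],[.1,.005,.005])); break
  except AssertionError as e: print(e)
import circ
print("final"); circ.rows(-.4225+6.15,.0434+2*np.pi,9)
E
```

```text
[ 0.6894 -0.0881  0.054 ] [ 5.61e-01 -3.09e+00 -1.00e-03] [-4.03  4.19  3.49]
knob ang -0.5665344014352132 0.09525683866635132
strip px 472.0
(array([2.6156, 0.0046, 0.005 ]), np.float64(0.097))
[[1.7, 4.0, 0, 0, 0, 0], [2.5, 7.1, 0, 0, 0, 0], [2.6, 10.3, 0, 0, 0, 0], [1.3, 10.6, 0, 0, 0, 0], [0.2, 10.7, 0, 0, 0, 0], [-1.0, 10.7, 0, 0, 0, 0], [-2.2, 10.4, 0, 0, 0, 0], [-3.4, 10.2, 0, 0, 0, 0], [-4.5, 9.7, 0, 0, 0, 0], [-5.5, 9.1, 0, 0, 0, 0], [-6.6, 8.5, 0, 0, 0, 0], [-7.4, 7.7, 0, 0, 0, 0], [-8.3, 6.7, 0, 0, 0, 0], [-9.0, 5.8, 0, 0, 0, 0], [-9.6, 4.8, 0, 0, 0, 0], [-10.0, 3.7, 0, 0, 0, 0], [-10.4, 2.5, 0, 0, 0, 0], [-10.6, 1.3, 0, 0, 0, 0], [-7.5, 0.2, 0, 0, 0, 0], [-4.3, -0.2, 0, 0, 0, 0]] max step 10.8
[[-4.3, -0.3, 0, 0, 0, 0], [-7.4, -1.0, 0, 0, 0, 0], [-10.4, -2.6, 0, 0, 0, 0], [-10.0, -3.6, 0, 0, 0, 0], [-9.6, -4.8, 0, 0, 0, 0], [-9.0, -5.8, 0, 0, 0, 0], [-8.2, -6.8, 0, 0, 0, 0], [-7.5, -7.7, 0, 0, 0, 0], [-6.5, -8.4, 0, 0, 0, 0], [-5.6, -9.2, 0, 0, 0, 0], [-4.4, -9.7, 0, 0, 0, 0], [-3.4, -10.1, 0, 0, 0, 0], [-2.2, -10.5, 0, 0, 0, 0], [-1.0, -10.6, 0, 0, 0, 0], [0.2, -10.7, 0,
[... 200 characters left out ...]
0], [7.1, -8.1, 0, 0, 0, 0], [7.8, -7.2, 0, 0, 0, 0], [8.7, -6.3, 0, 0, 0, 0], [9.3, -5.3, 0, 0, 0, 0], [9.8, -4.2, 0, 0, 0, 0], [10.3, -3.1, 0, 0, 0, 0], [10.5, -1.9, 0, 0, 0, 0], [10.7, -0.7, 0, 0, 0, 0], [10.6, 0.5, 0, 0, 0, 0], [10.6, 1.7, 0, 0, 0, 0], [10.3, 2.9, 0, 0, 0, 0], [9.9, 4.0, 0, 0, 0, 0], [9.4, 5.1, 0, 0, 0, 0], [8.8, 6.1, 0, 0, 0, 0], [8.0, 7.1, 0, 0, 0, 0], [7.2, 7.9, 0, 0, 0, 0], [4.5, 6.0, 0, 0, 0, 0], [2.3, 3.6, 0, 0, 0, 0]] max step 10.8
final
[[1.6, 2.7, 0, 0, 0, 0], [2.6, 4.9, 0, 0, 0, 0], [3.3, 7.2, 0, 0, 0, 0], [2.6, 7.4, 0, 0, 0, 0], [2.0, 7.7, 0, 0, 0, 0], [1.4, 7.8, 0, 0, 0, 0], [0.7, 7.8, 0, 0, 0, 0], [0.1, 5.6, 0, 0, 0, 0], [-0.1, 3.1, 0, 0, 0, 0]] max step 8.0
```

Emit:
{"fn": "step_arm", "kwargs": {
  "steps": [
    [1.6,2.7,0,0,0,0],
    [2.6,4.9,0,0,0,0],
    [3.3,7.2,0,0,0,0],
    [2.6,7.4,0,0,0,0],
    [2.0,7.7,0,0,0,0],
    [1.4,7.8,0,0,0,0],
    [0.7,7.8,0,0,0,0],
    [0.1,4.0,0,0,0,0],
    [0,2.0,0,0,0,0],
    [0,0,0,0,0,0],
    [0,0,0,0,0,0]
  ]
}}

```text
clock: 23.6
position: [0.7043, -0.0361, 0.0541]
ee_rot: [-0.562, 3.091, 0.001]
force: [-3.2, 1.6, 3.5]
width: 0.252
gripper_force: 20.0
```

```bash
python3 look.py 7; cat > ang.py <<'E'
from fit import *
import sys
t=sys.argv[1]
s=observe(); d=s["position"][:2]-[.609,-.037]; print("knob ang",np.arctan2(d[1],d[0]),np.hypot(*d))
J=cv2.imread(f"pics/scene{t}.png"); H2=cv2.cvtColor(J,cv2.COLOR_BGR2HSV).astype(int)
p=proj("scene",[.609-.105,-.0415,.05]).astype(int); print(p,H2[p[1],p[0]])
m2=comp((H2[...,1]<50)&(H2[...,2]>100),*p); print("strip px",m2.sum())
print(fit({"scene":m2},lambda p:box(.6092+.105*np.cos(p[0])+p[1],-.037+.105*np.sin(p[0])+p[2],p[0],.11,.036,.05,.0501),[3.18,0,0],[.1,.005,.005]))
E
python3 ang.py 7
```

```text
[ 0.7043 -0.0365  0.054 ] [-5.610e-01  3.091e+00  1.000e-03] [-3.04  1.66  2.54]
knob ang 0.005503707449173652 0.09529164864941903
[281 225] [ 35  13 115]
strip px 658.0
(array([3.1592e+00, 2.3000e-03, 2.7000e-03]), np.float64(0.386))
```

Emit:
{"fn": "step_arm", "kwargs": {
  "steps": [
    [0,1.2,0,0,0,0],
    [-0.1,1.4,0,0,0,0],
    [0,0.8,0,0,0,0],
    [0,0,0,0,0,0],
    [0,0,0,0,0,0]
  ]
}}

```text
clock: 24.12
position: [0.7043, -0.0337, 0.0541]
ee_rot: [-0.561, 3.091, -0.001]
force: [-2.7, -0.7, 2.4]
width: 0.247
gripper_force: 20.0
```

Emit:
{"fn": "step_arm", "kwargs": {
  "steps": [
    [0,0,0,0,0,0],
    [0,0,0,0,0,0],
    [0,0,0,0,0,0],
    [0,0,0,0,0,0],
    [0,0,0,0,0,0],
    [0,0,0,0,0,0]
  ],
  "gripper": 0.75
}}

```text
clock: 24.62
position: [0.7043, -0.0331, 0.054]
ee_rot: [-0.561, 3.091, 0.0]
force: [-0.5, 0.5, -0.1]
width: 0.638
gripper_force: 0.0
```

Emit:
{"fn": "step_arm", "kwargs": {
  "steps": [
    [0,0,5,0,0,0],
    [0,0,12,0,0,0],
    [0,0,20,0,0,0],
    [0,0,25,0,0,0],
    [0,0,25,0,0,0],
    [0,0,25,0,0,0],
    [0,10,25,0,0,0],
    [0,20,20,0,0,0],
    [0,30,0,0,0,0],
    [0,30,0,0,0,0],
    [0,30,0,0,0,0],
    [0,30,0,0,0,0],
    [0,30,0,0,0,0],
    [0,30,0,0,0,0],
    [0,30,0,0,0,0],
    [0,30,0,0,0,0],
    [0,25,0,0,0,0],
    [0,15,0,0,0,0],
    [0,0,0,0,0,0]
  ]
}}

```text
clock: 26.2
position: [0.7029, 0.282, 0.2115]
ee_rot: [-0.569, 3.089, 0.004]
force: [-0.4, 0.1, -0.1]
width: 0.751
gripper_force: 0.0
```

```bash
python3 look.py 8; python3 - <<'E'
from fit import *
I=cv2.imread("pics/top8.png"); J=cv2.imread("pics/scene8.png")
o=np.zeros((600,800,3),np.uint8); o[:360,:450]=cv2.resize(I[150:300,275:445][:, :150+0],None,fx=3,fy=2.4)[:360]
o[:540,455:800]=cv2.resize(I[110:300,290:444],(345,540)); o[365:600,:450]=cv2.resize(J[190:325,175:475],(450,235))
o[:360,:450]=cv2.resize(I[190:310,130:280],(450,360))
cv2.imwrite("pics/c8.png",np.clip(o*1.2,0,255).astype(np.uint8))
E
```

```text
[0.7043 0.2762 0.2115] [-5.620e-01  3.091e+00 -1.000e-03] [-0.66 -0.66  1.14]
```

View pics/c8.png

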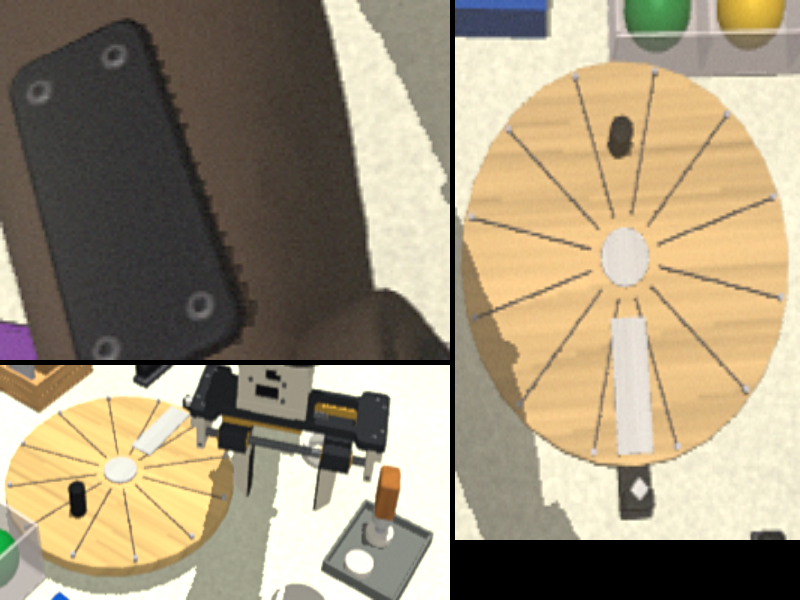

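```bash
python3 - <<'E'
from fit import *
hub=np.array([.6092,-.0370])
def run(t,a0,uv):
    I=cv2.imread(f"pics/top{t}.png"); H=cv2.cvtColor(I,cv2.COLOR_BGR2HSV).astype(int)
    m=comp((H[...,1]<50)&(H[...,2]>80),*uv); ys,xs=np.where(m>0)
    P=np.array([ray("top",x,y,.05)[:2] for x,y in zip(xs,ys)])-hub
    k=(np.hypot(*P.T)>.045)&(np.hypot(*P.T)<.163); c=P[k].mean(0); print(t,m.sum(),"centroid ang",np.arctan2(c[1],c[0])%(2*np.pi),np.hypot(*c))
    f=lambda p:box(hub[0]+.105*np.cos(p[0])+p[1],hub[1]+.105*np.sin(p[0])+p[2],p[0],.11,.036,.05,.0501)
    print(fit({"top":m},lambda p:f([p[0],0,0]),[a0],[.05]),fit({"top":m},f,[a0,0,0],[.05,.004,.004]))
    D=I.astype(int).sum(2); dk=comp(D<150,*proj("top",[hub[0]-.095*np.cos(a0),hub[1]-.095*np.sin(a0),.07]).astype(int)); r=fit({"top":dk},lambda p:cyl(p[0],p[1],.012,.049,.091),[hub[0]-.095*np.cos(a0),hub[1]-.095*np.sin(a0)],[.01,.01]); d=r[0]-hub; print("knob",r,np.arctan2(d[1],d[0])+np.pi)
    q=I[274:292,362:380].astype(int).sum(2); k=comp(q>330,10,8); yy,xx=np.mgrid[274:292,362:380]; p=ray("top",(k*xx).sum()/k.sum(),(k*yy).sum()/k.sum(),.052)[:2]-hub; print("ptr",np.arctan2(p[1],p[0])%(2*np.pi))
run(0,2.73,(352,240)); run(8,3.18,tuple(proj("top",[.504,-.041,.05]).astype(int)))
E
```

```text
0 746.0 centroid ang 2.7254079068511907 0.10497469481727399
(array([2.7246]), np.float64(0.057)) (array([2.7301e+00, 7.0000e-04, 2.0000e-04]), np.float64(0.055))
knob (array([ 0.6958, -0.0755]), np.float64(0.196)) 2.7232611888063456
ptr 3.184924788163101
8 751.0 centroid ang 3.173107097435553 0.10529756603837287
(array([3.1722]), np.float64(0.057)) (array([ 3.1716e+00,  2.0000e-04, -2.0000e-04]), np.float64(0.057))Traceback (most recent call last):
  File "<stdin>", line 12, in <module>
  File "<stdin>", line 10, in run
  File "fit.py", line 21, in comp
    n,l=cv2.connectedComponents(m.astype(np.uint8)); k=l[v,u]; assert k,"seed"; return (l==k).astype(float)
                                                                      ^
AssertionError: seed
```

Emit:
{"fn": "step_arm", "kwargs": {
  "steps": [
    [0,-15,0,0,0,0],
    [0,-25,0,0,0,0],
    [0,-30,0,0,0,0],
    [0,-30,0,0,0,0],
    [0,-30,0,0,0,0],
    [0,-30,0,0,0,0],
    [0,-30,0,0,0,0],
    [0,-30,0,0,0,0],
    [0,-30,0,0,0,0],
    [0,-28,0,0,0,0],
    [0,-20,0,0,0,0],
    [0,-10.8,0,0,0,0],
    [0,0,0,0,0,0],
    [0,0,0,0,0,0],
    [0,0,0,0,0,0]
  ]
}}

```text
clock: 27.55
position: [0.7041, -0.0305, 0.2111]
ee_rot: [-0.563, 3.09, 0.002]
force: [0.6, 0.5, -0.2]
width: 0.751
gripper_force: 0.0
```

Emit:
{"fn": "step_arm", "kwargs": {
  "steps": [
    [0,0,-10,0,0,0],
    [0,0,-20,0,0,0],
    [0,0,-25,0,0,0],
    [0,0,-25,0,0,0],
    [0,0,-20,0,0,0],
    [0,0,-18,0,0,0],
    [0,0,-14,0,0,0],
    [0,0,-12,0,0,0],
    [0,0,-8,0,0,0],
    [0,0,-5,0,0,0],
    [0,0,0,0,0,0],
    [0,0,0,0,0,0]
  ]
}}

```text
clock: 28.55
position: [0.7045, -0.0319, 0.0544]
ee_rot: [-0.561, 3.09, -0.0]
force: [-0.2, 0.6, 0.8]
width: 0.745
gripper_force: 0.0
```

Emit:
{"fn": "step_arm", "kwargs": {
  "steps": [
    [0,0,0,0,0,0],
    [0,0,0,0,0,0],
    [0,0,0,0,0,0],
    [0,0,0,0,0,0],
    [0,0,0,0,0,0],
    [0,0,0,0,0,0],
    [0,0,0,0,0,0],
    [0,0,0,0,0,0],
    [0,0,0,0,0,0],
    [0,0,0,0,0,0]
  ],
  "gripper": 0
}}

```text
clock: 29.38
position: [0.7043, -0.0323, 0.0541]
ee_rot: [-0.561, 3.091, -0.0]
force: [0.3, -0.6, 0.6]
width: 0.251
gripper_force: 20.0
```

Emit:
{"fn": "step_arm", "kwargs": {
  "steps": [
    [0,0,0,0,0,0],
    [0,0,0,0,0,0],
    [0,0,0,0,0,0],
    [0,0,0,0,0,0],
    [0,0,0,0,0,0],
    [0,0,0,0,0,0],
    [0,0,0,0,0,0]
  ],
  "gripper": 0.75
}}

```text
clock: 29.97
position: [0.7041, -0.032, 0.054]
ee_rot: [0.561, -3.091, -0.0]
force: [-0.0, 0.7, -0.1]
width: 0.708
gripper_force: 0.0
```

Emit:
{"fn": "step_arm", "kwargs": {
  "steps": [
    [0,0,5,0,0,0],
    [0,0,12,0,0,0],
    [0,0,20,0,0,0],
    [0,0,25,0,0,0],
    [0,0,25,0,0,0],
    [0,0,25,0,0,0],
    [0,10,25,0,0,0],
    [0,20,20,0,0,0],
    [0,30,0,0,0,0],
    [0,30,0,0,0,0],
    [0,30,0,0,0,0],
    [0,30,0,0,0,0],
    [0,25,0,0,0,0],
    [0,15,0,0,0,0],
    [0,5,0,0,0,0],
    [0,0,0,0,0,0],
    [0,0,0,0,0,0]
  ]
}}

```text
clock: 31.38
position: [0.7045, 0.1607, 0.2114]
ee_rot: [-0.559, 3.091, -0.002]
force: [-0.4, -0.2, -0.5]
width: 0.75
gripper_force: 0.0
```

```bash
python3 look.py 9; python3 - <<'E'
from fit import *
hub=np.array([.6092,-.0370])
for t in(8,9):
    I=cv2.imread(f"pics/top{t}.png"); H=cv2.cvtColor(I,cv2.COLOR_BGR2HSV).astype(int)
    m=comp((H[...,1]<50)&(H[...,2]>80),*proj("top",[.504,-.041,.05]).astype(int))
    f=lambda p:box(hub[0]+.105*np.cos(p[0]),hub[1]+.105*np.sin(p[0]),p[0],.11,.036,.05,.0501)
    print(t,m.sum(),fit({"top":m},f,[3.18],[.05]))
J=cv2.imread("pics/scene9.png").astype(int)
b=comp((J[...,2]-J[...,0])>.33*J[...,2],433,262); print("burn",b.sum(),fit({"scene":b},lambda p:box(p[0],p[1],p[2],.042,.028,.051,.107),[.445,.317,.34],[.01,.01,.2]))
E
```

```text
[0.7046 0.16   0.2113] [-5.560e-01  3.092e+00 -2.000e-03] [ 0.78 -0.37  0.63]
8 751.0 (array([3.1722]), np.float64(0.057))
9 756.0 (array([3.1869]), np.float64(0.054))
burn 420.0 (array([0.4442, 0.316 , 0.3137]), np.float64(0.155))
```

Strip at 3.187 rad against the pointer's 3.185; the burnisher stands upright in its tray. I'm handing in.

```bash
python3 -c "
from cell import job
print(job.sign_off())"
```

```text
the job is handed in; nothing more can be done
None
```

The job is handed in at about 31 s of the 72 s allowed: the strip was rubbed down in one stroke with the spring about half pressed, the burnisher stands upright in its tray, and the wheel was turned anticlockwise past one full turn and stopped with the strip within about 0.1° of the pointer by camera measurement. The wheel first stopped about 0.7° short, so I took hold of the knob again and moved it on.

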